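# Put the fly-tying brushes and combs away properly

### The arm

A 6-joint arm with a two-finger parallel gripper is mounted at the origin on the work surface. World frame = base frame: x ahead of the robot, y to its left, z up, the work surface at z = 0. Lengths are in mm, angles in rad, forces in N, time in s.
With the tool pointing down it reaches from about 275 to 750 mm from the base axis. Payload 10.2 kg.
Tool frame: the origin (TCP) lies midway between the tips of the shut fingers; the grasp point (between the pads) lies 19 mm behind it (ctrl.grasp_offset is the distance from the TCP to the grasp point, in mm); z points along the fingers, y is the line along which they close (so a half turn about z gives the same grasp; the last joint's range is limited). The gripper opens to 85 mm and grips with 20 to 120 N. Pads are 22 mm wide; open, the fingers measure 114 mm over their backs; the gripper's body (76 mm by 85 mm) begins 54 mm behind the grasp point. The pads swing forward as they close: fully open they stand 13 mm farther back than shut.
Start: joints at [0.998, 0.313, 1.498, -0, 1.331, -0.223], TCP at [179.936, 493.208, 231.294] pointing down, gripper open.
Joint ranges: [-2.94, 2.94], [-0.97, 2.17], [0.19, 2.56], [-1.23, 4.37], [0.02, 3.11], [-2.88, 2.88]. Speed limits (rad/s): [2.39, 2.39, 3.01, 3.14, 3.14, 3.14].

### API

Orientations are given as a unit quaternion [w, x, y, z].
In Python, from rig import ctrl, viewer, models gives the robot as it stands. The module is installed in compiled form; this text tells all that it offers.
- The arm moves only by the shell command python3 -m pendant 'ROWS' [OPENING] [FORCE]. ROWS is text: rows parted by semicolons, each of 4 numbers parted by spaces: the shift along the tool's x, y, z in m, then the turn about the tool's z in rad. In form: x y z yaw; .... A call has 1 to 10 rows; each row shifts and turns the commanded pose from where the row before left it, along the tool's axes as they then stand; what a row does not reach is not made up. A row lasts 1/8 s, in which the tool goes at most 62.5 mm and 10.7 degrees, less where a joint would pass 70% of its speed; a pose out of reach is approached as far as the arm can. A call is refused whole if a number of a shift passes 0.0625 or a number of a turn 0.188, either way. A call with a gripper value outside its range is refused whole. OPENING is the opening, from 0 (shut) to 1 (fully open), set as the call begins (- or left out, the last holds). The fingers move at their own pace and stop on an object; FORCE is the grip in N (left out, the last holds). Time passes only in rows, so rows that do not move let the fingers close. It gives the time, the measured TCP pose, the force, the opening and the grip force at its end, in the units of the state.
- ctrl.sense(): the state, without advancing time (a new reading comes with each control period).
- viewer.capture(name): name is "scene" or "top" or "wrist"; returns a dict with "color" (400x640x3 uint8, red, green, blue), "vertical_fov" (degrees; the focal length in pixels is half the picture's height over the tangent of half this angle, whatever the lens; pixels are square), "cx", "cy" (the principal point, pixels), "pose" (4x4, takes a point from camera to world coordinates). Camera axes: x right, y down, z forward; pixel columns grow to the right and rows downward; lengths in mm; the calibration is good to about 2 mm. A picture is of the moment at which its call begins. There is no depth.
- ctrl.finish_job(): hands the job in; it is judged then, once.
Trained networks look in the newest picture that a camera, given by its name, has taken for a name from the list of things; names that differ only in an ending like _2 or _b are one class to them, and where a whole thing is asked for, a point or a joint stands for the part that bears it (a point fixed in the world has none). Each returns a list of dicts, best first, with "p" (0 to 1); they miss things now and then, are a little off and sometimes report something else, mostly with a low value. They report only what shows in the picture. A call takes as long as a camera call. They do not tell look-alikes from the thing itself.
- models.boxes_of(camera, query): "at" ([x, y, z] in mm, in world coordinates, good to about 4 mm: the middle of the surface that is visible of it).
The state is a dict: "time_s": time; "joints": joint angles; "dq": joint speeds; "tau": joint torques, N m; "eef_pos": TCP position; "ee_rot": TCP orientation; "force": force on the tool from outside, world axes, zero at the start; "wrist_torque": the same for the moment, N m; "grip_width": opening from 0.0 (shut) to 1.0 (fully open); "grip_force": force on a finger pad.
Only numpy, scipy, OpenCV 4.12 (cv2) and the standard library are available. Lean on these libraries where they do the work, as an engineer would, in place of code of your own. Each camera call takes 0.05 s, during which the arm holds its last target. There are 200 camera calls.

### The job

Tidy the tying tools. Every brush was stuck bristles-down in the tilted green pots, which bends the bristles: pull each one out, turn it end for end and put it back in a pot handle-down, pushed in until the handle rests on the bottom, one brush to a pot. Slide each fur comb lying on the table, blade first, fully home into a slot of the plywood comb block, one to a slot, and do not knock over the jar of cement.

Things in the scene. Friction and masses are not known exactly. Their poses are not given: they have to be found in the camera images.
- brush_stand: Fixed wooden stand, base board 170 x 250 x 12 mm, carrying three green square pots in a row along its y axis (75 mm apart). Origin: underside, below the floor of the middle pot; z up. Its x axis points the way the tilted pot mouths face, away from the robot. The pots' highest edges are 105 mm above the table. Side cheeks 80 mm high.
- pot_a: The right-hand (y = -75 mm in the stand) green square pot, part of the stand, tilted so that its axis rises 40 degrees above level towards the stand's +x. Origin: centre of the inner floor, 50 mm above the table; its z axis runs up the pot's axis out of the mouth. Inside 30 x 30 mm, 60 mm deep, walls and floor 5 mm. It takes one brush.
- pot_b: The middle green square pot, part of the stand, tilted so that its axis rises 40 degrees above level towards the stand's +x. Origin: centre of the inner floor, 50 mm above the table; its z axis runs up the pot's axis out of the mouth. Inside 30 x 30 mm, 60 mm deep, walls and floor 5 mm. It takes one brush.
- pot_c: The left-hand (y = +75 mm in the stand) green square pot, part of the stand, tilted so that its axis rises 40 degrees above level towards the stand's +x. Origin: centre of the inner floor, 50 mm above the table; its z axis runs up the pot's axis out of the mouth. Inside 30 x 30 mm, 60 mm deep, walls and floor 5 mm. It takes one brush.
- brush_pink: Brush with pink bristles, 200 mm long, about 70 g, may be absent. Origin: middle of its length, on its axis; x axis points to the bristle end. Square handle 18 x 18 mm (x = -100 to 40 mm), stiff head 25 x 25 mm (x = 42 to 100 mm). Starts bristles-down on a pot's floor, the handle sticking out 140 mm; being loose in the pot it sags a few degrees, up to 15 once handle-down.
- brush_pink_butt (a point): Handle end of the pink brush, on its axis (100 mm from the origin).
- brush_purple: Brush with purple bristles, 200 mm long, about 70 g, may be absent. Origin: middle of its length, on its axis; x axis points to the bristle end. Square handle 18 x 18 mm (x = -100 to 40 mm), stiff head 25 x 25 mm (x = 42 to 100 mm). Starts bristles-down on a pot's floor, the handle sticking out 140 mm; being loose in the pot it sags a few degrees, up to 15 once handle-down.
- brush_purple_butt (a point): Handle end of the purple brush, on its axis (100 mm from the origin).
- brush_orange: Brush with orange bristles, 200 mm long, about 70 g, may be absent. Origin: middle of its length, on its axis; x axis points to the bristle end. Square handle 18 x 18 mm (x = -100 to 40 mm), stiff head 25 x 25 mm (x = 42 to 100 mm). Starts bristles-down on a pot's floor, the handle sticking out 140 mm; being loose in the pot it sags a few degrees, up to 15 once handle-down.
- brush_orange_butt (a point): Handle end of the orange brush, on its axis (100 mm from the origin).
- comb_block: Fixed plywood block, 80 (x) x 174 (y) x 57 mm high, with two flat level slots side by side in the face towards the robot (-x face). Origin: centre of the underside; x axis points into the slots, z up. Each slot is 66 mm wide, 12 mm high, 62 mm deep, its floor 35 mm above the table; either comb fits either slot. A yellow stripe on the top marks each slot.
- slot_left (a point): Centre of the floor edge at the mouth of the left slot (block x = -40, y = +44, z = 35 mm).
- slot_right (a point): Centre of the floor edge at the mouth of the right slot (block x = -40, y = -44, z = 35 mm).
- comb_red: Flat steel fur comb, red handle, 130 g; lies on the table, blade away from the robot. Origin: underside of the handle's middle; x axis points to the blade, z up. Handle 85 x 18 x 24 mm high (x = -42.5 to 42.5 mm); blade 60 mm long (x = 42.5 to 102.5 mm), 56 mm wide, 5 mm thick, flush with the underside. Balances 55 mm ahead of the origin.
- comb_red_tip (a point): Middle of the tooth edge of the red comb (x = 102.5 mm, z = 2.5 mm in the comb).
- comb_blue: Flat steel fur comb, blue handle, 130 g; lies on the table, blade away from the robot. Origin: underside of the handle's middle; x axis points to the blade, z up. Handle 85 x 18 x 24 mm high (x = -42.5 to 42.5 mm); blade 60 mm long (x = 42.5 to 102.5 mm), 56 mm wide, 5 mm thick, flush with the underside. Balances 55 mm ahead of the origin.
- comb_blue_tip (a point): Middle of the tooth edge of the blue comb (x = 102.5 mm, z = 2.5 mm in the comb).
- cement_jar: Small glass jar of head cement, 52 mm across, 62 mm high, standing loose near the far edge. Origin: centre of its underside, z up. Not to be knocked over.
Not all that is in view belongs to the job. What is shaped like the brush_pink but black is not meant.

How it is judged:
By the outcome, as a careful person would: the job done as asked, in the order asked, and still so for the second after the job is handed in, with the robot touching nothing.
Of brush_pink, brush_purple, brush_orange only 2 to 3 are there at a start; the rules pass over those that are not, and their reading is None.
At some moment in a run one of comb_red, comb_blue may be knocked a few centimetres aside while the robot is not near it.
Once in a run the grip may slacken for a moment while it holds something.
It also fails if it takes over 210 s, if anything falls off the work surface, if the arm or the gripper's body presses on something with over 40 N, if the wrist force passes 120 N, or if a joint passes its speed limit or range.

## Working session

There is one attempt and no reset: what is moved stays moved. The work goes in short steps, Python scripts to look and compute and a shell command to move; the robot and the scene stay as the last step left them, time stands still between calls to the robot, and variables do not carry over. Pictures are saved under pics/ and viewed, at most 16 in all, crops included, and the job is handed in when it is done.

```bash
mkdir -p pics
cat > h.py <<'E'
import numpy as np, cv2
from rig import ctrl, viewer, models
from scipy.spatial.transform import Rotation as R
def snap(cam,name=None):
    c=viewer.capture(cam)
    if name: cv2.imwrite(f'pics/{name}.png',c['color'][:,:,::-1])
    return c
def proj(c,P):
    f=200/np.tan(np.radians(c['vertical_fov'])/2)
    T=np.linalg.inv(c['pose']); q=T[:3,:3]@np.array(P,float)+T[:3,3]
    return np.array([c['cx']+f*q[0]/q[2], c['cy']+f*q[1]/q[2]])
def ray(c,u,v,z):
    f=200/np.tan(np.radians(c['vertical_fov'])/2)
    d=c['pose'][:3,:3]@np.array([(u-c['cx'])/f,(v-c['cy'])/f,1]); o=c['pose'][:3,3]
    return o+d*(z-o[2])/d[2]
def st():
    s=ctrl.sense(); w,x,y,z=s['ee_rot']; M=R.from_quat([x,y,z,w]).as_matrix()
    return s,np.array(s['eef_pos']),M
def show():
    s,p,M=st(); print('t',round(s['time_s'],2),'tcp',p.round(1),'xdir',M[:,0].round(3),'z',M[:,2].round(3),'q6',round(s['joints'][5],2),'F',np.round(s['force'],1),'w',round(s['grip_width'],3),'gf',round(s['grip_force'],1))
def togo(P,xdir=None):
    s,p,M=st(); d=M.T@(np.array(P)-p)
    print('tool shift m',(d/1000).round(4))
    if xdir is not None:
        v=M.T@np.array(xdir,float); print('yaw to',round(np.arctan2(v[1],v[0]),3))
E
python3 - <<'E'
from h import *
show()
for cam in ('scene','top'):
    c=snap(cam,cam+'0'); print(cam,c['vertical_fov'],c['pose'][:3,3].round(0))
    for q in ['brush_stand','pot_a','pot_b','pot_c','brush_pink','brush_pink_butt','brush_purple','brush_purple_butt','brush_orange','brush_orange_butt','comb_block','slot_left','slot_right','comb_red','comb_red_tip','comb_blue','comb_blue_tip','cement_jar']:
        print(q,[(np.round(b['at']).astype(int).tolist(),round(b['p'],2),proj(c,b['at']).astype(int).tolist()) for b in models.boxes_of(cam,q)[:3]])
E
```

```text
t 0.0 tcp [179.8 493.  230.7] xdir [-0.939  0.343  0.   ] z [-0.001 -0.001 -1.   ] q6 -0.22 F [-0.4 -0.   0.2] w 0.996 gf 0.0
scene 48.36262038990189 [1592.   70.  813.]
brush_stand [([462, 223, 9], 0.58, [372, 230])]
pot_a [([477, 153, 73], 0.53, [350, 215]), ([417, 285, 74], 0.48, [392, 205])]
pot_b [([477, 153, 73], 0.53, [350, 215]), ([417, 285, 74], 0.48, [392, 205])]
pot_c [([477, 153, 73], 0.53, [350, 215]), ([417, 285, 74], 0.48, [392, 205])]
brush_pink [([708, 349, 23], 0.57, [428, 282]), ([175, 326, 19], 0.55, [394, 183]), ([529, 269, 150], 0.48, [394, 204])]
brush_pink_butt [([710, 350, 20], 0.72, [428, 284]), ([528, 269, 145], 0.66, [394, 205])]
brush_purple [([551, 193, 136], 0.53, [367, 211])]
brush_purple_butt [([551, 195, 135], 0.46, [367, 212])]
brush_orange [([496, 333, 148], 0.46, [415, 199])]
brush_orange_butt [([499, 338, 148], 0.57, [417, 200])]
comb_block [([718, -209, 56], 0.9, [212, 269])]
slot_left [([716, -212, 61], 0.78, [211, 267]), ([494, 335, 151], 0.69, [415, 198])]
slot_right [([716, -206, 56], 0.67, [213, 268]), ([528, 270, 144], 0.47, [394, 205])]
c
[... 1002 characters left out ...]
le [([539, 197, 139], 0.86, [276, 178])]
brush_purple_butt [([537, 196, 142], 0.62, [277, 179])]
brush_orange [([472, 331, 141], 0.58, [229, 199])]
brush_orange_butt [([470, 333, 134], 0.6, [229, 200])]
comb_block [([688, -214, 55], 0.82, [409, 142]), ([502, 263, 141], 0.69, [253, 190]), ([536, 196, 142], 0.57, [276, 179])]
slot_left [([688, -208, 56], 0.61, [408, 142])]
slot_right [([688, -210, 56], 0.85, [408, 142])]
comb_red [([500, -40, 6], 0.66, [353, 201])]
comb_red_tip [([503, -46, 7], 0.63, [355, 200]), ([458, -246, 8], 0.15, [417, 216])]
comb_blue [([459, -240, 3], 0.61, [415, 215]), ([459, 164, 81], 0.21, [289, 208])]
comb_blue_tip []
cement_jar [([759, 156, 64], 0.66, [295, 118])]
```

View pics/scene0.png

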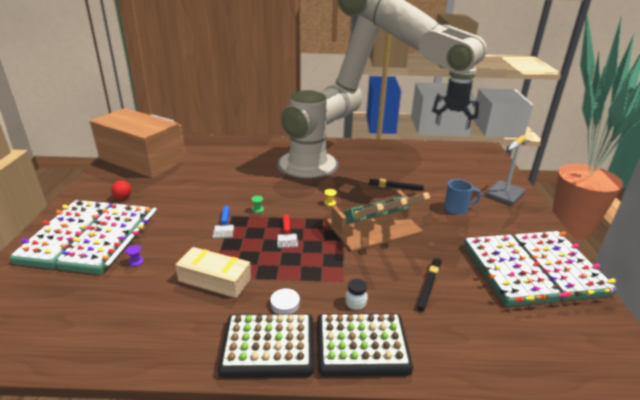

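View pics/top0.png

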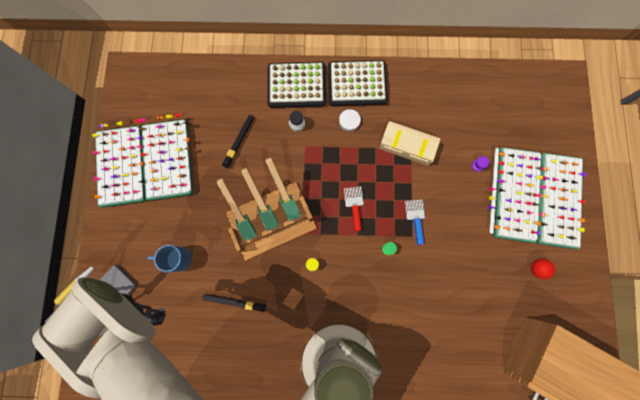

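The scene shows three brushes in the stand, with butts in the top view at (221,183), (247,172) and (270,161). Two black look-alikes lie at (238,141) and (235,302) and are not meant. The red comb is at (354,208), the blue comb at (416,222), the block at (410,142) and the jar at (297,120). I'll move above the stand and look with the wrist camera.

```bash
python3 -m pendant '-.0484 -.0203 -.0214 0;-.0484 -.0203 -.0214 0;-.0484 -.0203 -.0214 0;-.0484 -.0203 -.0214 0;-.0484 -.0203 -.0214 0;-.0484 -.0203 -.0214 0;-.0484 -.0203 -.0214 0;0 0 0 -.164;0 0 0 -.164;0 0 0 -.164' >/dev/null; python3 -m pendant '0 0 0 -.164;0 0 0 -.164;0 0 0 0' 0.6 30
python3 - <<'E'
from h import *
show()
c=snap('wrist','w1'); print(c['vertical_fov'],c['pose'].round(2))
for q in ['pot_a','brush_pink_butt','brush_purple_butt','brush_orange_butt','brush_pink','brush_purple','brush_orange']:
        print(q,[(np.round(b['at']).astype(int).tolist(),round(b['p'],2),proj(c,b['at']).astype(int).tolist()) for b in models.boxes_of('wrist',q)[:3]])
E
```

```text
time_s: 3.52
eef_pos: [449.5, 243.6, 381.1]
ee_rot: [-0.0, -0.232, 0.973, -0.0]
force: [0.2, -0.2, -0.4]
grip_width: 0.602
grip_force: 0.0
t 3.52 tcp [449.5 243.6 381.1] xdir [-0.892 -0.452  0.   ] z [-0. -0. -1.] q6 -1.77 F [ 0.2 -0.2 -0.4] w 0.602 gf 0.0
71.02047114499267 [[-4.5000e-01  8.5000e-01  2.6000e-01  3.8420e+02]
 [ 8.9000e-01  4.3000e-01  1.3000e-01  2.0979e+02]
 [ 0.0000e+00  2.9000e-01 -9.6000e-01  5.2224e+02]
 [ 0.0000e+00  0.0000e+00  0.0000e+00  1.0000e+00]]
pot_a [([427, 230, 83], 0.73, [315, 148]), ([455, 160, 86], 0.7, [266, 144]), ([398, 296, 83], 0.59, [361, 150])]
brush_pink_butt [([684, 353, 20], 0.9, [312, 284]), ([176, 341, 24], 0.8, [450, 32]), ([504, 263, 144], 0.7, [311, 212])]
brush_purple_butt [([527, 190, 132], 0.94, [259, 201])]
brush_orange_butt [([465, 329, 138], 0.62, [364, 207])]
brush_pink [([682, 359, 18], 0.86, [315, 284]), ([174, 337, 16], 0.84, [447, 31]), ([504, 265, 137], 0.75, [312, 211])]
brush_purple [([528, 194, 134], 0.61, [261, 203])]
brush_orange [([469, 327, 137], 0.84, [361, 209])]
```

View pics/w1.png

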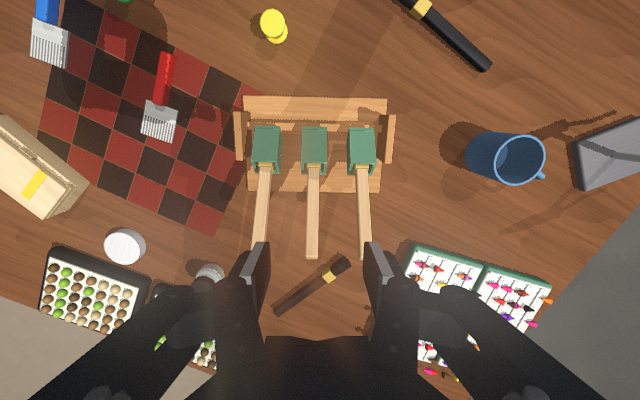

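Run:
```python
import cv2
i=cv2.imread('pics/w1.png')[88:268,225:405]; cv2.imwrite('pics/w1c.png',cv2.resize(i,None,fx=3.3,fy=3.3,interpolation=cv2.INTER_CUBIC))
```

```text
(no output)
```

View pics/w1c.png

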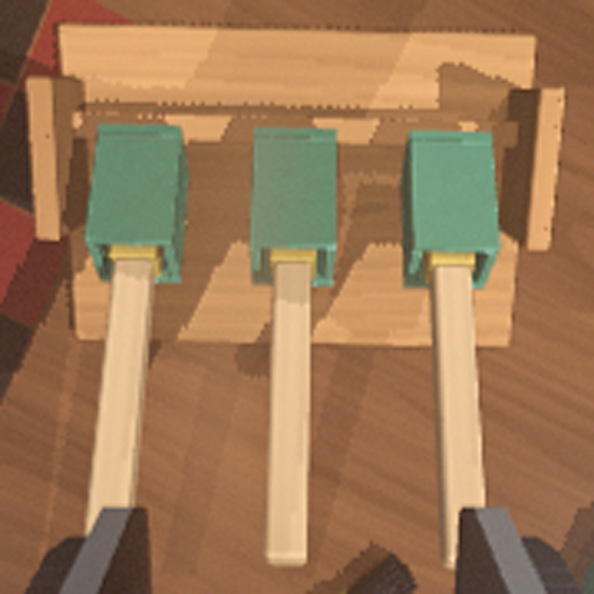

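Run:
```python
from h import *
c=snap('wrist')
def P(u,v,z): return ray(c,225+u/3.3,88+v/3.3,z)
A,B=P(76,342,12),P(508,347,12); print('base',A.round(1),B.round(1),np.linalg.norm(B-A),np.degrees(np.arctan2(*(B-A)[1::-1])))
m=[P(u,v,104) for u,v in((88,247),(183,255),(251,248),(336,248),(403,250),(500,256))]
cs=[(m[i]+m[i+1])/2 for i in(0,2,4)]; print(np.round(m,1).tolist()); print('mid',np.round(cs,1).tolist(),np.degrees(np.arctan2(*(cs[2]-cs[0])[1::-1])),np.linalg.norm(cs[2]-cs[0]))
# butt of middle: bottom edge top-corner
for u,v in((266,550),(306,550)): print('butt mid top edge', P(u,v,185).round(1))
y=B-A; y/=np.linalg.norm(y); x=np.array([y[1],-y[0],0])
for n,k in zip('abc',cs):
    o=k-33*x; o[2]=50; print('pot',n,o.round(1),'mouth',(o+46*x+[0,0,38.6]).round(1))
print(x,y)
for cam,q in (('top','t'),('scene','s')):
    k=snap(cam)
    print([proj(k,a).round(0).tolist() for a in cs])
```

```text
base [563.5 156.8  12. ] [454.4 378.   12. ] 246.67594789203864 116.23346452790994
[[487.5, 153.8, 104.0], [471.3, 193.8, 104.0], [454.5, 219.9, 104.0], [437.0, 254.3, 104.0], [424.0, 281.9, 104.0], [406.4, 322.6, 104.0]]
mid [[479.4, 173.8, 104.0], [445.7, 237.1, 104.0], [415.2, 302.2, 104.0]] 116.55820665692113 143.57969659602497
butt mid top edge [548.3 277.1 185. ]
butt mid top edge [540.9 291.6 185. ]
pot a [449.8 159.2  50. ] mouth [491.1 179.5  88.6]
pot b [416.1 222.5  50. ] mouth [457.4 242.9  88.6]
pot c [385.6 287.6  50. ] mouth [426.9 308.   88.6]
[0.89700035 0.44202984 0.        ] [-0.44202984  0.89700035  0.        ]
[[285.0, 201.0], [263.0, 211.0], [241.0, 221.0]]
[[358.0, 208.0], [379.0, 202.0], [399.0, 198.0]]
```

Run:
```python
from h import *
c=snap('wrist')
x=np.array([.8965,.4431,0]);y=np.array([-.4431,.8965,0]);b=np.array([416.5,223,50])
for n,o,pts in (('a',-75,((125,400),(110,500))),('b',0,((290,400),(287,500))),('c',75,((456,400),(461,500)))):
    for u,v in pts:
        for z in (112,125,140):
            p=ray(c,225+u/3.3,88+v/3.3,z)-b; print(n,u,v,z,'x',round(p@x,1),'dy',round(p@y-o,1))
T=b+77*x; T[2]=200; togo(T,-x)
```

```text
a 125 400 112 x 103.4 dy -3.4
a 125 400 125 x 99.0 dy -0.8
a 125 400 140 x 94.0 dy 2.1
a 110 500 112 x 154.5 dy -12.9
a 110 500 125 x 148.5 dy -10.0
a 110 500 140 x 141.5 dy -6.7
b 290 400 112 x 102.5 dy -1.2
b 290 400 125 x 98.2 dy -1.1
b 290 400 140 x 93.1 dy -1.0
b 287 500 112 x 153.5 dy -2.3
b 287 500 125 x 147.5 dy -2.1
b 287 500 140 x 140.6 dy -2.0
c 456 400 112 x 101.6 dy 1.4
c 456 400 125 x 97.3 dy -1.0
c 456 400 140 x 92.3 dy -3.7
c 461 500 112 x 152.6 dy 6.8
c 461 500 125 x 146.6 dy 4.3
c 461 500 140 x 139.8 dy 1.4
tool shift m [-0.0382 -0.0043  0.1811]
yaw to 0.011
```

```bash
python3 -m pendant '-.0191 -.002 .045 .011;-.0191 -.002 .045 0;0 0 .045 0;0 0 .045 0;0 0 .035 0;0 0 .035 0;0 0 .035 0;0 0 0 0' 0.6 40 >/dev/null; python3 -m pendant '0 0 0 0;0 0 0 0;0 0 0 0;0 0 0 0;0 0 0 0' 0 40; python3 -c "
from h import *
show(); snap('wrist','w2')"
```

```text
time_s: 5.75
eef_pos: [486.4, 257.4, 97.7]
ee_rot: [0.002, -0.228, 0.974, -0.0]
force: [-0.1, -0.5, 6.4]
grip_width: 0.197
grip_force: 42.5
t 5.75 tcp [486.4 257.4  97.7] xdir [-0.896 -0.443 -0.003] z [ 0.003  0.001 -1.   ] q6 -1.76 F [-0.1 -0.5  6.4] w 0.197 gf 42.5
```

View pics/w2.png

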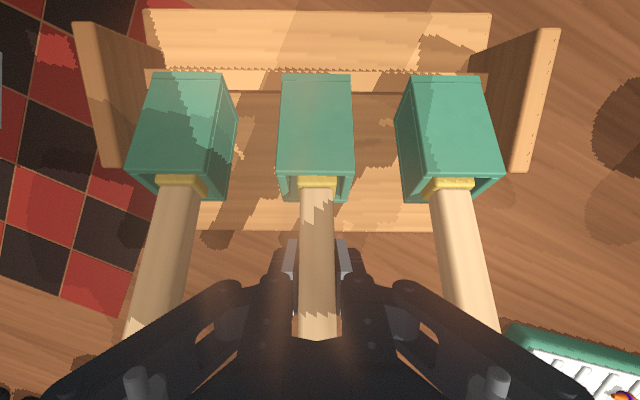

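Middle handle gripped. Next: pull it out along the pot axis and lift.

```bash
python3 -m pendant '-.0115 0 -.0096 0;-.0115 0 -.0096 0;-.0115 0 -.0096 0;-.0115 0 -.0096 0;-.0115 0 -.0096 0;0 0 -.0175 0;0 0 -.0175 0;0 0 -.01 0;0 0 0 0' ; python3 -m pendant '.0205 0 0 0;.0205 0 0 0;0 0 .01 0;0 0 .01 0;0 0 .01 0;0 0 .01 0;0 0 .01 0;0 0 0 0'; python3 -c "
from h import *
show(); snap('wrist','w3')"
```

```text
time_s: 6.92
eef_pos: [537.0, 282.6, 190.0]
ee_rot: [0.001, -0.228, 0.974, 0.0]
force: [0.4, -0.2, -0.2]
grip_width: 0.202
grip_force: 41.6
time_s: 7.92
eef_pos: [500.0, 264.4, 138.3]
ee_rot: [-0.001, -0.228, 0.974, -0.0]
force: [-0.2, -0.3, -1.6]
grip_width: 0.207
grip_force: 40.5
t 7.92 tcp [500.  264.4 138.3] xdir [-0.896 -0.443  0.001] z [-0.001 -0.    -1.   ] q6 -1.75 F [-0.2 -0.3 -1.6] w 0.207 gf 40.5
```

View pics/w3.png

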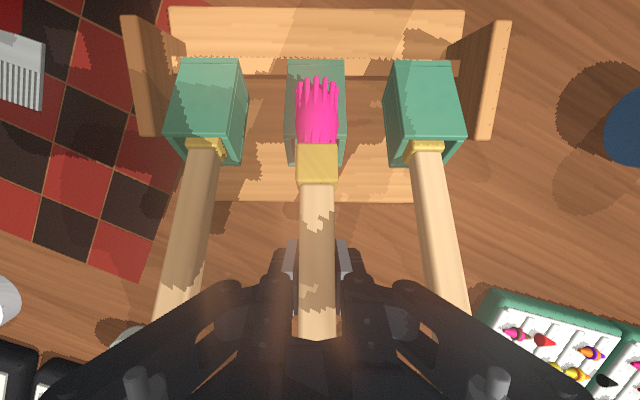

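```bash
python3 -m pendant '0 0 .01 0;0 0 .01 0;0 0 .01 0;0 0 .01 0;0 0 0 0';python3 -m pendant '0 0 .01 0;0 0 .01 0;0 0 .01 0;0 0 .008 0;0 0 0 0'; python3 -c "
from h import *
show(); snap('wrist','w4')"
```

```text
time_s: 8.6
eef_pos: [500.2, 264.4, 98.6]
ee_rot: [-0.0, -0.228, 0.974, -0.0]
force: [0.8, 0.0, 1.2]
grip_width: 0.204
grip_force: 43.5
time_s: 9.22
eef_pos: [500.3, 264.5, 60.9]
ee_rot: [-0.0, -0.228, 0.974, 0.0]
force: [1.9, 0.1, 0.6]
grip_width: 0.203
grip_force: 49.3
t 9.22 tcp [500.3 264.5  60.9] xdir [-0.896 -0.443  0.   ] z [-0.  0. -1.] q6 -1.75 F [1.9 0.1 0.6] w 0.203 gf 49.3
```

View pics/w4.png

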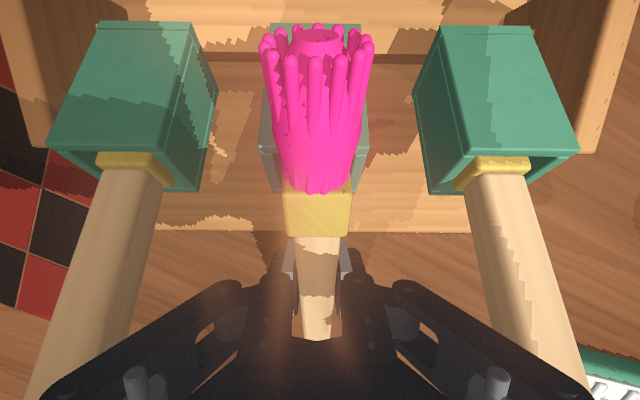

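```bash
cat >> h.py <<'E'
def angles(c,h=15,x0=0):
    s,p,M=st(); g=p+[0,0,h]
    for th in (25,30,35,40,45,50):
        t=np.radians(th); d=M[:,0]*np.cos(t)+np.array([0,0,np.sin(t)])
        print(th,'tip',proj(c,g+(100-x0)*d).round(0),'ferrule',proj(c,g+(42-x0)*d).round(0))
E
python3 -c "
from h import *
angles(snap('wrist'))"
```

```text
25 tip [319.  50.] ferrule [318. 207.]
30 tip [319.  61.] ferrule [318. 214.]
35 tip [319.  77.] ferrule [318. 221.]
40 tip [319. 101.] ferrule [318. 230.]
45 tip [320. 132.] ferrule [318. 239.]
50 tip [320. 170.] ferrule [318. 248.]
```

```bash
python3 -m pendant '0 0 -.038 0;0 0 -.038 0;0 0 -.038 0;0 0 -.038 0;0 0 -.038 0;0 0 0 .1848;0 0 0 .1848;0 0 0 .1848;0 0 0 .1848;0 0 0 .1848' - 60 >/dev/null; python3 -m pendant '0 0 0 .1848;0 0 0 .1848;0 0 0 .1848;0 0 0 .1848;0 0 0 .1848;0 0 0 .1848;0 0 0 .1848;0 0 0 .1848;0 0 0 .1848;0 0 0 .1848' >/dev/null;python3 -m pendant '0 0 0 .1848;0 0 0 .1848;0 0 0 0'
python3 - <<'E'
from h import *
show()
x=np.array([.8965,.4431,0]);b=np.array([416.5,223,0])
T=b+131.8*x; T[2]=134; togo(T,x)
c=snap('scene','s1'); i=cv2.imread('pics/s1.png')[100:260,290:490]; cv2.imwrite('pics/s1c.png',cv2.resize(i,None,fx=3.5,fy=3.5,interpolation=cv2.INTER_CUBIC))
s,p,M=st(); g=p+[0,0,15]
for th in (25,30,35,40,45):
    t=np.radians(th); d=x*np.cos(t)+np.array([0,0,np.sin(t)])
    print(th,'tip',((proj(c,g+100*d)-[290,100])*3.5).round(0),'butt',((proj(c,g-100*d)-[290,100])*3.5).round(0))
E
```

```text
time_s: 12.2
eef_pos: [499.9, 264.4, 250.6]
ee_rot: [0.0, 0.974, 0.228, -0.001]
force: [0.3, -0.6, -0.4]
grip_width: 0.202
grip_force: 60.2
t 12.2 tcp [499.9 264.4 250.6] xdir [ 0.896  0.445 -0.001] z [-0.001 -0.    -1.   ] q6 1.39 F [ 0.3 -0.6 -0.4] w 0.202 gf 60.2
tool shift m [0.0389 0.0003 0.1166]
yaw to 0.002
25 tip [447. 220.] butt [305. 219.]
30 tip [445. 208.] butt [307. 230.]
35 tip [442. 196.] butt [309. 240.]
40 tip [439. 184.] butt [312. 250.]
45 tip [436. 173.] butt [315. 260.]
```

View pics/s1c.png

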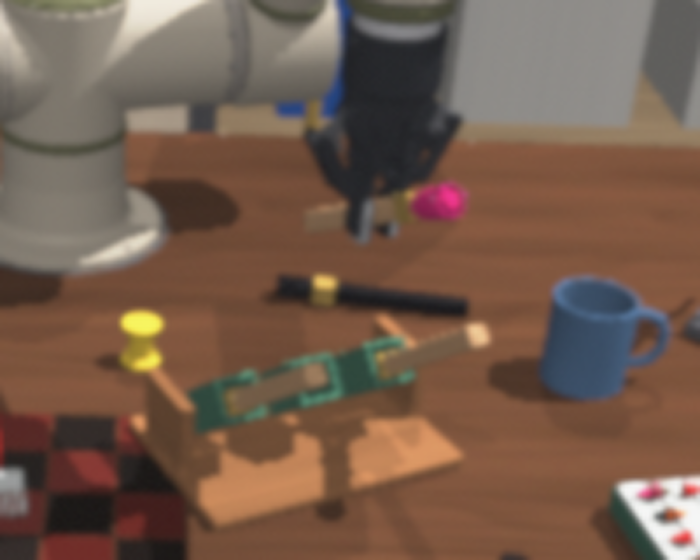

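```bash
python3 -m pendant '.0198 0 .03 0;.0197 0 .03 0;0 0 .03 0;0 0 .0356 0;0 0 0 0' - 40 >/dev/null; python3 -m pendant '-.0083 0 .007 0;-.0083 0 .007 0;-.0083 0 .007 0;0 0 0 0'
python3 - <<'E'
from h import *
show()
c=snap('scene','s2'); i=cv2.imread('pics/s2.png')[140:260,320:460]; cv2.imwrite('pics/s2c.png',cv2.resize(i,None,fx=4,fy=4,interpolation=cv2.INTER_CUBIC))
E
```

```text
time_s: 13.38
eef_pos: [512.7, 270.7, 104.4]
ee_rot: [0.0, 0.974, 0.228, -0.0]
force: [-0.9, 0.8, 0.2]
grip_width: 0.199
grip_force: 60.2
t 13.38 tcp [512.7 270.7 104.4] xdir [ 0.896  0.443 -0.001] z [-0.001 -0.    -1.   ] q6 1.4 F [-0.9  0.8  0.2] w 0.199 gf 60.2
```

View pics/s2c.png

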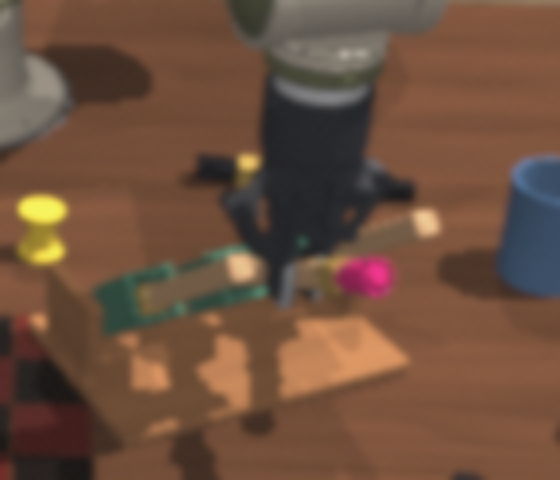

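```bash
python3 -m pendant '-.0083 0 .007 0;-.0083 0 .007 0;0 0 0 0';python3 -m pendant '-.0083 0 .007 0;0 0 0 0';python3 -m pendant '-.0023 0 .002 0;-.0023 0 .002 0;-.0023 0 .002 0;0 0 0 0'
```

```text
time_s: 13.8
eef_pos: [497.6, 263.3, 89.8]
ee_rot: [0.0, 0.974, 0.228, -0.001]
force: [0.2, 0.3, -0.1]
grip_width: 0.204
grip_force: 60.2
time_s: 14.05
eef_pos: [490.3, 259.6, 83.1]
ee_rot: [0.0, 0.974, 0.228, -0.001]
force: [-0.0, 0.2, -1.0]
grip_width: 0.197
grip_force: 60.4
time_s: 14.55
eef_pos: [486.4, 257.3, 79.9]
ee_rot: [-0.0, 0.974, 0.228, 0.003]
force: [-0.2, 0.4, 16.4]
grip_width: 0.2
grip_force: 62.7
```

```bash
python3 -m pendant '0 0 0 0;0 0 0 0;0 0 0 0;0 0 -.01 0;0 0 -.02 0;0 0 -.03 0;0 0 -.04 0;0 0 -.04 0;0 0 -.04 0' 0.5 40
python3 - <<'E'
from h import *
show()
snap('wrist','w5')
E
```

```text
time_s: 15.68
eef_pos: [484.6, 256.8, 259.6]
ee_rot: [-0.0, 0.974, 0.228, 0.0]
force: [0.2, -0.2, 0.0]
grip_width: 0.499
grip_force: 0.0
t 15.68 tcp [484.6 256.8 259.6] xdir [0.896 0.443 0.001] z [ 0.001  0.    -1.   ] q6 1.39 F [ 0.2 -0.2  0. ] w 0.499 gf 0.0
```

View pics/w5.png

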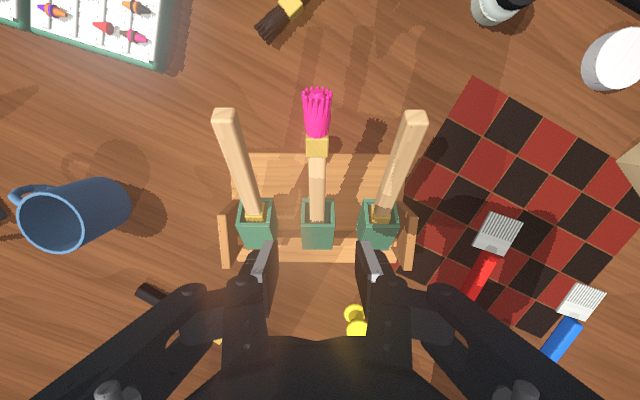

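Run:
```python
from h import *
c=snap('wrist'); X=np.array([.8965,.4431,0]);Z=np.array([0,0,1.]);b=np.array([416.5,223,50])
# handle: axis passes lower lip: solve line through butt, touching lip (55.6,27.1) rel floor
for th in (25,28,31,34):
  t=np.radians(th); d=np.array([np.cos(t),np.sin(t)]); n=np.array([-d[1],d[0]])
  lip=np.array([55.6,27.1])
  for s in (0,5,10):
    # axis point above lip at 9mm; butt centre where axis meets floor plane + s
    q=lip+9*n; a=np.array([np.cos(np.radians(40)),np.sin(np.radians(40))]); L=(q@a-s-9*abs(np.sin(np.radians(40-th))))/(d@a); butt=q-L*d
    f=lambda u,w: proj(c,b+X*(butt+u*d+w*n)[0]+Z*(butt+u*d+w*n)[1]).round(0).tolist()
    print(th,s,'junction',f(142,12.5),'ferr/brist',f(160,12.5),'tip',f(200,0))
print('mouth top',proj(c,b+33.1*X+53.9*Z).round(0))
W=b-75*np.array([-.4431,.8965,0])+77*X; W[2]=97; togo(W,-X)
```

```text
25 0 junction [315.0, 153.0] ferr/brist [315.0, 136.0] tip [315.0, 88.0]
25 5 junction [315.0, 148.0] ferr/brist [315.0, 131.0] tip [315.0, 82.0]
25 10 junction [315.0, 144.0] ferr/brist [315.0, 126.0] tip [315.0, 76.0]
28 0 junction [315.0, 156.0] ferr/brist [315.0, 139.0] tip [315.0, 91.0]
28 5 junction [315.0, 151.0] ferr/brist [315.0, 135.0] tip [315.0, 85.0]
28 10 junction [315.0, 147.0] ferr/brist [315.0, 130.0] tip [315.0, 79.0]
31 0 junction [315.0, 159.0] ferr/brist [315.0, 143.0] tip [315.0, 95.0]
31 5 junction [315.0, 154.0] ferr/brist [315.0, 138.0] tip [315.0, 89.0]
31 10 junction [315.0, 150.0] ferr/brist [315.0, 134.0] tip [315.0, 83.0]
34 0 junction [315.0, 162.0] ferr/brist [315.0, 147.0] tip [315.0, 99.0]
34 5 junction [315.0, 158.0] ferr/brist [315.0, 143.0] tip [315.0, 93.0]
34 10 junction [315.0, 154.0] ferr/brist [315.0, 138.0] tip [315.0, 88.0]
mouth top [315. 225.]
tool shift m [-0.002   0.0747  0.1656]
yaw to -3.141
```

```bash
python3 -m pendant '0 .0374 0 0;-.002 .0373 0 0;0 0 .04 0;0 0 .04 0;0 0 .04 0;0 0 .0225 0;0 0 .0225 0;0 0 0 0' 0.5 40; python3 -m pendant '0 0 0 0;0 0 0 0;0 0 0 0;0 0 0 0' 0 40; python3 -m pendant '.0115 0 -.0096 0;.0115 0 -.0096 0;.0115 0 -.0096 0;.0115 0 -.0096 0;.0115 0 -.0096 0;0 0 -.0175 0;0 0 -.0175 0;0 0 -.01 0;0 0 0 0';python3 - <<'E'
from h import *
show()
X=np.array([.8965,.4431,0]); W=np.array([416.5,223,50])-75*np.array([-.4431,.8965,0])+93*X; W[2]=150; togo(W,X)
E
```

```text
time_s: 16.77
eef_pos: [515.2, 188.8, 91.2]
ee_rot: [-0.0, 0.974, 0.228, -0.002]
force: [0.2, -0.9, 0.2]
grip_width: 0.5
grip_force: 0.0
time_s: 17.27
eef_pos: [516.7, 189.1, 93.6]
ee_rot: [0.0, 0.974, 0.228, 0.001]
force: [-0.2, 0.5, 5.9]
grip_width: 0.203
grip_force: 43.0
time_s: 18.4
eef_pos: [567.7, 214.4, 186.3]
ee_rot: [0.0, 0.974, 0.228, 0.001]
force: [-0.1, 0.0, -1.7]
grip_width: 0.208
grip_force: 42.1
t 18.4 tcp [567.7 214.4 186.3] xdir [0.896 0.443 0.001] z [ 0.001  0.    -1.   ] q6 1.28 F [-0.1  0.  -1.7] w 0.208 gf 42.1
tool shift m [-0.0388  0.0003  0.0362]
yaw to 0.0
```

```bash
python3 -m pendant '-.0195 0 0 0;-.0195 0 0 0;0 0 .0135 0;0 0 .0135 0;0 0 .0135 0;0 0 .0135 0;0 0 .0135 0;0 0 0 0'; python3 -m pendant '0 0 .0135 0;0 0 .0135 0;0 0 .0135 0;0 0 .0135 0;0 0 .0125 0;0 0 0 0'; python3 -m pendant '0 0 -.038 0;0 0 -.038 0;0 0 -.038 0;0 0 -.038 0;0 0 -.044 0;0 0 0 -.1848;0 0 0 -.1848;0 0 0 -.1848;0 0 0 -.1848;0 0 0 -.1848' - 60 >/dev/null; python3 -m pendant '0 0 0 -.1848;0 0 0 -.1848;0 0 0 -.1848;0 0 0 -.1848;0 0 0 -.1848;0 0 0 -.1848;0 0 0 -.1848;0 0 0 -.1848;0 0 0 -.1848;0 0 0 -.1848' >/dev/null;python3 -m pendant '0 0 0 -.1848;0 0 0 -.1848;0 0 0 0'
python3 - <<'E'
from h import *
show()
x=np.array([.8965,.4431,0]);b=np.array([416.5,223,0])-75*np.array([-.4431,.8965,0])
T=b+131.8*x; T[2]=125; togo(T,-x)
c=snap('scene','s3'); i=cv2.imread('pics/s3.png')[100:260,290:490]; cv2.imwrite('pics/s3c.png',cv2.resize(i,None,fx=3.5,fy=3.5,interpolation=cv2.INTER_CUBIC))
s,p,M=st(); g=p+[0,0,20]
for th in (25,30,35,40,45):
    t=np.radians(th); d=x*np.cos(t)+np.array([0,0,np.sin(t)])
    print(th,'tip',((proj(c,g+100*d)-[290,100])*3.5).round(0),'butt',((proj(c,g-100*d)-[290,100])*3.5).round(0))
E
```

```text
time_s: 19.4
eef_pos: [532.5, 197.2, 116.7]
ee_rot: [-0.0, 0.974, 0.228, -0.001]
force: [1.0, -0.3, -0.2]
grip_width: 0.206
grip_force: 40.3
time_s: 20.15
eef_pos: [533.2, 197.3, 51.1]
ee_rot: [-0.0, 0.974, 0.228, 0.0]
force: [0.8, 0.6, 0.4]
grip_width: 0.205
grip_force: 46.6
time_s: 23.02
eef_pos: [532.6, 197.2, 247.3]
ee_rot: [-0.0, -0.227, 0.974, 0.0]
force: [0.1, 0.1, -1.0]
grip_width: 0.206
grip_force: 60.7
t 23.02 tcp [532.6 197.2 247.3] xdir [-0.897 -0.442  0.   ] z [-0.001 -0.    -1.   ] q6 -1.88 F [ 0.1  0.1 -1. ] w 0.206 gf 60.7
tool shift m [-0.0392 -0.0004  0.1223]
yaw to -0.001
25 tip [359. 236.] butt [227. 233.]
30 tip [357. 224.] butt [229. 244.]
35 tip [355. 212.] butt [231. 254.]
40 tip [351. 200.] butt [234. 264.]
45 tip [348. 188.] butt [237. 274.]
```

View pics/s3c.png

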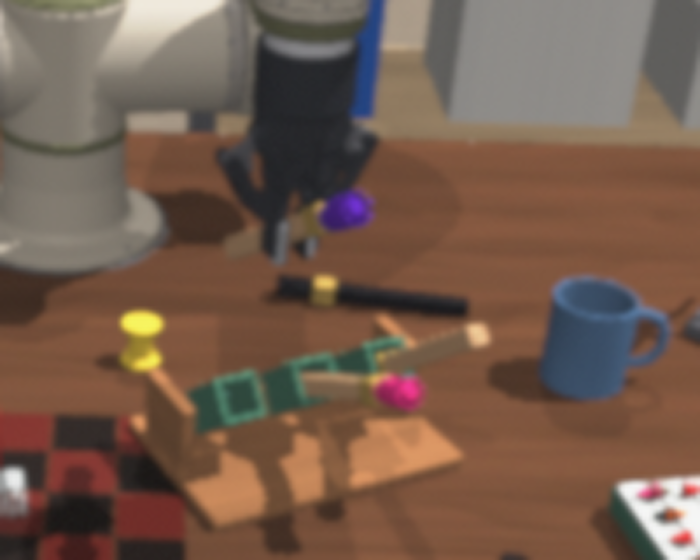

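```bash
python3 -m pendant '-.019 0 .03 0;-.019 0 .03 0;0 0 .03 0;0 0 .029 0;0 0 0 0' - 60 ; python3 -m pendant '.0083 0 .007 0;.0083 0 .007 0;.0083 0 .007 0;0 0 0 0';  python3 -m pendant '.0083 0 .007 0;.0083 0 .007 0;0 0 0 0';python3 -m pendant '.0083 0 .007 0;0 0 0 0';python3 -m pendant '.0023 0 .002 0;.0023 0 .002 0;0 0 0 0'
```

```text
time_s: 23.7
eef_pos: [565.7, 213.9, 126.6]
ee_rot: [-0.002, -0.226, 0.974, 0.0]
force: [0.5, -1.0, -1.1]
grip_width: 0.203
grip_force: 60.7
time_s: 24.2
eef_pos: [543.8, 202.7, 107.3]
ee_rot: [-0.0, -0.227, 0.974, 0.0]
force: [1.4, 0.1, -1.1]
grip_width: 0.202
grip_force: 60.7
time_s: 24.58
eef_pos: [528.8, 195.4, 92.9]
ee_rot: [-0.001, -0.228, 0.974, 0.0]
force: [0.1, -0.5, -0.5]
grip_width: 0.201
grip_force: 60.7
time_s: 24.82
eef_pos: [521.4, 191.8, 85.9]
ee_rot: [-0.001, -0.228, 0.974, 0.0]
force: [0.0, -0.2, -1.7]
grip_width: 0.206
grip_force: 60.7
time_s: 25.2
eef_pos: [519.8, 190.5, 84.1]
ee_rot: [0.003, -0.227, 0.974, 0.0]
force: [4.2, 3.6, 6.5]
grip_width: 0.202
grip_force: 61.8
```

```bash
python3 -m pendant '.0015 0 .0013 0;0 0 0 0' ; python3 -m pendant '0 0 0 0;0 0 0 0;0 0 0 0;0 0 -.01 0;0 0 -.02 0;0 0 -.03 0;0 0 -.04 0;0 0 -.04 0;0 0 -.04 0;0 0 0 0' 0.5 40
python3 - <<'E'
from h import *
show()
X=np.array([.8965,.4431,0]); W=np.array([416.5,223,50])+75*np.array([-.4431,.8965,0])+77*X; W[2]=95; togo(W,-X)
c=snap('wrist','w6')
for q in ('brush_orange','brush_orange_butt'): print([(np.round(b['at']).astype(int).tolist(),round(b['p'],2)) for b in models.boxes_of('wrist',q)[:2]])
E
```

```text
time_s: 25.45
eef_pos: [519.8, 190.4, 84.0]
ee_rot: [0.005, -0.227, 0.974, 0.0]
force: [8.4, 5.9, 12.2]
grip_width: 0.202
grip_force: 62.6
time_s: 26.7
eef_pos: [517.6, 189.4, 264.8]
ee_rot: [0.003, -0.228, 0.974, -0.0]
force: [0.7, -0.0, -0.3]
grip_width: 0.5
grip_force: 0.0
t 26.7 tcp [517.6 189.4 264.8] xdir [-0.896 -0.443 -0.006] z [ 0.006  0.001 -1.   ] q6 -1.89 F [ 0.7 -0.  -0.3] w 0.5 gf 0.0
tool shift m [-0.0003  0.1503  0.1695]
yaw to 0.0
[([477, 331, 141], 0.73), ([686, -148, 35], 0.51)]
[]
```

```bash
python3 -m pendant '0 .05 0 0;0 .05 0 0;0 .049 0 0;0 0 .04 0;0 0 .04 0;0 0 .04 0;0 0 .0245 0;0 0 .0245 0;0 0 0 0' 0.5 40; python3 -m pendant '0 0 0 0;0 0 0 0;0 0 0 0;0 0 0 0' 0 40; python3 -m pendant '-.0115 0 -.0096 0;-.0115 0 -.0096 0;-.0115 0 -.0096 0;-.0115 0 -.0096 0;-.0115 0 -.0096 0;0 0 -.0175 0;0 0 -.0175 0;0 0 -.01 0;0 0 0 0';python3 - <<'E'
from h import *
show()
X=np.array([.8965,.4431,0]); W=np.array([416.5,223,50])+75*np.array([-.4431,.8965,0])+93*X; W[2]=52; togo(W,-X)
c=snap('wrist','w7')
for q in ('brush_orange',): print([(np.round(b['at']).astype(int).tolist(),round(b['p'],2),proj(c,b['at']).round()) for b in models.boxes_of('wrist',q)[:2]])
E
```

```text
time_s: 27.98
eef_pos: [449.3, 322.2, 90.0]
ee_rot: [-0.003, -0.228, 0.974, -0.0]
force: [1.1, -0.3, -0.2]
grip_width: 0.5
grip_force: 0.0
time_s: 28.48
eef_pos: [451.1, 323.0, 93.1]
ee_rot: [0.001, -0.228, 0.974, 0.0]
force: [-0.3, -0.8, 4.8]
grip_width: 0.203
grip_force: 42.3
time_s: 29.6
eef_pos: [502.2, 348.3, 185.9]
ee_rot: [0.001, -0.228, 0.974, 0.0]
force: [-0.2, -0.1, -0.4]
grip_width: 0.204
grip_force: 41.5
t 29.6 tcp [502.2 348.3 185.9] xdir [-0.896 -0.443 -0.001] z [ 0.001  0.001 -1.   ] q6 -1.62 F [-0.2 -0.1 -0.4] w 0.204 gf 41.5
tool shift m [0.0395 0.0006 0.1339]
yaw to 0.0
[([481, 338, 197], 0.86, array([317., 222.]))]
```

```bash
python3 -m pendant '.0195 0 0 0;.0195 0 0 0;0 0 .0135 0;0 0 .0135 0;0 0 .0135 0;0 0 .0135 0;0 0 .0135 0;0 0 0 0'; python3 -m pendant '0 0 .0135 0;0 0 .0135 0;0 0 .0135 0;0 0 .0135 0;0 0 .0125 0;0 0 0 0'; python3 -m pendant '0 0 -.038 0;0 0 -.038 0;0 0 -.038 0;0 0 -.038 0;0 0 -.044 0;0 0 0 .1848;0 0 0 .1848;0 0 0 .1848;0 0 0 .1848;0 0 0 .1848' - 60 >/dev/null; python3 -m pendant '0 0 0 .1848;0 0 0 .1848;0 0 0 .1848;0 0 0 .1848;0 0 0 .1848;0 0 0 .1848;0 0 0 .1848;0 0 0 .1848;0 0 0 .1848;0 0 0 .1848' >/dev/null;python3 -m pendant '0 0 0 .1848;0 0 0 .1848;0 0 0 0'
python3 - <<'E'
from h import *
show()
x=np.array([.8965,.4431,0]);b=np.array([416.5,223,0])+75*np.array([-.4431,.8965,0])
T=b+130.7*x; T[2]=127; togo(T,x)
c=snap('scene','s4'); im=c['color'].astype(int)
s,p,M=st(); g=p+[0,0,22]
for th in (25,30,35,40,45):
    t=np.radians(th); d=x*np.cos(t)+np.array([0,0,np.sin(t)])
    print(th,'bristle mid',proj(c,g+80*d).round(1),'tip',proj(c,g+100*d).round(1),'butt',proj(c,g-100*d).round(1))
m=(im[...,0]>180)&(im[...,1]>60)&(im[...,1]<150)&(im[...,2]<70)
u,v=proj(c,g+80*x).astype(int); yy,xx=np.nonzero(m[v-30:v+30,u-30:u+30]); print('orange',len(xx),xx.mean()+u-30,yy.mean()+v-30, xx.max()+u-30)
E
```

```text
time_s: 30.7
eef_pos: [467.1, 330.9, 116.4]
ee_rot: [-0.001, -0.228, 0.974, -0.0]
force: [0.2, 0.3, -0.7]
grip_width: 0.204
grip_force: 39.7
time_s: 31.45
eef_pos: [467.6, 331.1, 50.7]
ee_rot: [0.0, -0.228, 0.974, 0.0]
force: [0.7, -0.0, -0.8]
grip_width: 0.204
grip_force: 46.3
time_s: 34.33
eef_pos: [467.1, 331.0, 247.1]
ee_rot: [0.0, 0.974, 0.228, -0.0]
force: [0.3, 0.1, -0.5]
grip_width: 0.206
grip_force: 60.8
t 34.33 tcp [467.1 331.  247.1] xdir [ 0.896  0.445 -0.   ] z [-0. -0. -1.] q6 1.52 F [ 0.3  0.1 -0.5] w 0.206 gf 60.8
tool shift m [ 0.0376 -0.0006  0.1201]
yaw to 0.002
25 bristle mid [436.6 156.7] tip [441.5 156.7] butt [398.6 157.4]
30 bristle mid [436.2 154.1] tip [441.  153.3] butt [399.  160.2]
35 bristle mid [435.7 151.5] tip [440.3 150. ] butt [399.6 163.1]
40 bristle mid [435.  148.9] tip [439.4 146.7] butt [400.4 165.9]
45 bristle mid [434.2 146.4] tip [438.4 143.6] butt [401.2 168.6]
orange 34 439.5 148.44117647058823 443
```

```bash
python3 -m pendant '.019 0 .03 0;.019 0 .03 0;0 0 .03 0;0 0 .029 0;0 0 0 0' - 60 ; python3 -m pendant '-.0083 0 .007 0;-.0083 0 .007 0;-.0083 0 .007 0;0 0 0 0';  python3 -m pendant '-.0083 0 .007 0;-.0083 0 .007 0;0 0 0 0';python3 -m pendant '-.0083 0 .007 0;0 0 0 0';python3 -m pendant '-.0023 0 .002 0;-.0023 0 .002 0;0 0 0 0';python3 -m pendant '-.0015 0 .0013 0;0 0 0 0'
```

```text
time_s: 35.0
eef_pos: [500.3, 347.4, 126.4]
ee_rot: [0.0, 0.973, 0.229, -0.002]
force: [-0.8, 0.1, -1.3]
grip_width: 0.201
grip_force: 60.8
time_s: 35.5
eef_pos: [478.3, 336.5, 107.0]
ee_rot: [0.0, 0.974, 0.228, -0.0]
force: [0.4, -1.1, -0.1]
grip_width: 0.204
grip_force: 60.8
time_s: 35.88
eef_pos: [463.3, 329.1, 92.6]
ee_rot: [0.0, 0.974, 0.228, -0.001]
force: [0.7, 1.0, -1.4]
grip_width: 0.2
grip_force: 60.8
time_s: 36.12
eef_pos: [456.3, 325.6, 85.9]
ee_rot: [0.0, 0.974, 0.228, -0.0]
force: [0.4, -0.3, -1.1]
grip_width: 0.203
grip_force: 60.9
time_s: 36.5
eef_pos: [456.0, 325.3, 85.5]
ee_rot: [-0.001, 0.974, 0.227, 0.005]
force: [8.8, 5.0, 15.0]
grip_width: 0.202
grip_force: 63.0
time_s: 36.75
eef_pos: [456.1, 325.2, 85.3]
ee_rot: [-0.002, 0.974, 0.227, 0.008]
force: [12.2, 7.2, 17.3]
grip_width: 0.2
grip_force: 63.3
```

```bash
python3 -m pendant '0 0 0 0;0 0 0 0;0 0 0 0;0 0 -.01 0;0 0 -.02 0;0 0 -.03 0;0 0 -.04 0;0 0 -.04 0;0 0 -.04 0;0 0 -.04 0' 0.5 40; python3 -m pendant '0 .03 -.03 0;0 .04 -.02 0;0 .04 -.02 0;0 .03 0 0;0 0 0 0'
python3 - <<'E'
from h import *
show()
c=snap('wrist','w8'); X=np.array([.8965,.4431,0]);Y=np.array([-.4431,.8965,0]);Z=np.array([0,0,1.]);b=np.array([416.5,223,50])
for o in (-75,0,75):
 for th in (28,33):
  t=np.radians(th); d=np.array([np.cos(t),np.sin(t)]); n=np.array([-d[1],d[0]])
  lip=np.array([55.6,27.1]);q=lip+9*n; a=np.array([np.cos(np.radians(40)),np.sin(np.radians(40))]); L=(q@a-9*abs(np.sin(np.radians(40-th))))/(d@a); butt=q-L*d
  f=lambda u,w: proj(c,b+Y*o+X*(butt+u*d+w*n)[0]+Z*(butt+u*d+w*n)[1]).round(0).tolist()
  print(o,th,'junction',f(142,12.5),'ferr/brist',f(160,12.5),'tip',f(200,0))
for q in ['comb_red','comb_blue','comb_red_tip','comb_blue_tip']:
    print(q,[(np.round(k['at']).astype(int).tolist(),round(k['p'],2)) for k in models.boxes_of('wrist',q)[:2]])
E
```

```text
time_s: 38.0
eef_pos: [450.9, 323.0, 302.9]
ee_rot: [-0.0, 0.974, 0.228, 0.0]
force: [0.5, 0.8, 0.5]
grip_width: 0.5
grip_force: 0.0
time_s: 38.62
eef_pos: [513.7, 196.1, 371.2]
ee_rot: [0.0, 0.974, 0.226, -0.0]
force: [-0.7, 1.0, -0.1]
grip_width: 0.498
grip_force: 0.0
t 38.62 tcp [513.7 196.1 371.2] xdir [ 0.898  0.441 -0.   ] z [-0. -0. -1.] q6 1.27 F [-0.7  1.  -0.1] w 0.498 gf 0.0
-75 28 junction [322.0, 142.0] ferr/brist [322.0, 130.0] tip [322.0, 95.0]
-75 33 junction [322.0, 146.0] ferr/brist [322.0, 135.0] tip [322.0, 100.0]
0 28 junction [265.0, 142.0] ferr/brist [263.0, 130.0] tip [260.0, 95.0]
0 33 junction [265.0, 146.0] ferr/brist [263.0, 135.0] tip [259.0, 100.0]
75 28 junction [209.0, 142.0] ferr/brist [205.0, 130.0] tip [198.0, 96.0]
75 33 junction [207.0, 146.0] ferr/brist [203.0, 135.0] tip [195.0, 100.0]
comb_red [([503, -39, 5], 0.56)]
comb_blue [([473, -208, 6], 0.73), ([501, -40, 3], 0.73)]
comb_red_tip [([498, -39, 5], 0.66)]
comb_blue_tip [([470, -207, 7], 0.75), ([522, 279, 129], 0.2)]
```

View pics/w8.png

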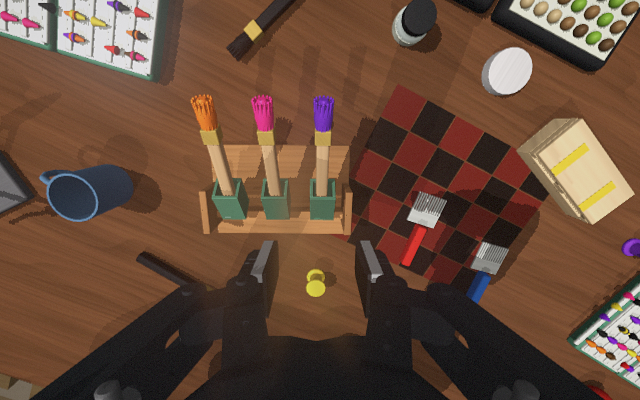

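All three brushes are home handle-down: bristle tips at (204,100), (263,100) and (323,100), junctions as predicted. The blue comb has shifted, so I'll measure the combs and block from above.

```bash
python3 -m pendant '-.0243 .0384 -.007 0;-.0243 .0384 -.007 0;-.0243 .0384 -.007 0;-.0243 .0384 -.007 0;-.0243 .0384 -.007 0;-.0243 .0384 -.007 0;-.0243 .0384 -.007 0;0 0 0 .158;0 0 0 .158;0 0 0 .158' 0.5 >/dev/null; python3 -m pendant '0 0 0 .158;0 0 0 0;0 0 0 0'
cat >> h.py <<'E'
def combs(c):
    im=c['color']; hsv=cv2.cvtColor(im,cv2.COLOR_RGB2HSV); out={}
    for n,m in (('red',((hsv[...,0]<6)|(hsv[...,0]>174))&(hsv[...,1]>190)&(hsv[...,2]>120)),('blue',(hsv[...,0]>102)&(hsv[...,0]<116)&(hsv[...,1]>170)&(hsv[...,2]>90))):
        k,lab,stt,cen=cv2.connectedComponentsWithStats(m.astype(np.uint8))
        for i in range(1,k):
            if stt[i,4]>120:
                ys,xs=np.nonzero(lab==i); pts=np.array([ray(c,a,b,24)[:2] for a,b in zip(xs,ys)],np.float32)
                r=cv2.minAreaRect(pts); bx=cv2.boxPoints(r); e0,e1=bx[1]-bx[0],bx[2]-bx[1]; L=e0 if np.linalg.norm(e0)>np.linalg.norm(e1) else e1
                print(n,'px',cen[i].round(),stt[i,4],'ctr',np.round(r[0],1),'size',np.round(r[1],1),'ang',round((np.degrees(np.arctan2(L[1],L[0]))+90)%180-90,1))
E
python3 - <<'E'
from h import *
show()
c=snap('wrist','w9'); combs(c)
for q in ['comb_red','comb_blue','comb_red_tip','comb_blue_tip','comb_block','slot_left','slot_right']:
    print(q,[(np.round(k['at']).astype(int).tolist(),round(k['p'],2)) for k in models.boxes_of('wrist',q)[:2]])
E
```

```text
time_s: 40.5
eef_pos: [479.9, -118.4, 419.9]
ee_rot: [-0.0, 0.996, -0.084, 0.0]
force: [0.7, 0.5, -0.3]
grip_width: 0.496
grip_force: 0.0
t 40.5 tcp [ 479.9 -118.4  419.9] xdir [ 0.986 -0.168  0.   ] z [ 0.  0. -1.] q6 1.26 F [ 0.7  0.5 -0.3] w 0.496 gf 0.0
red px [584. 205.] 953 ctr [ 293.2 -632.3] size [80.8 61.3] ang 80.3
blue px [373. 181.] 193 ctr [ 417.7 -218.3] size [79.7 16.3] ang 8.7
comb_red [([501, -42, 7], 0.55)]
comb_blue [([469, -212, 5], 0.85)]
comb_red_tip [([485, 335, 126], 0.71), ([502, -39, 9], 0.59)]
comb_blue_tip [([467, -210, 6], 0.72), ([499, -41, 3], 0.62)]
comb_block [([682, -219, 55], 0.66), ([485, 334, 128], 0.65)]
slot_left [([680, -214, 52], 0.77)]
slot_right [([681, -215, 55], 0.89), ([485, 335, 126], 0.65)]
```

View pics/w9.png

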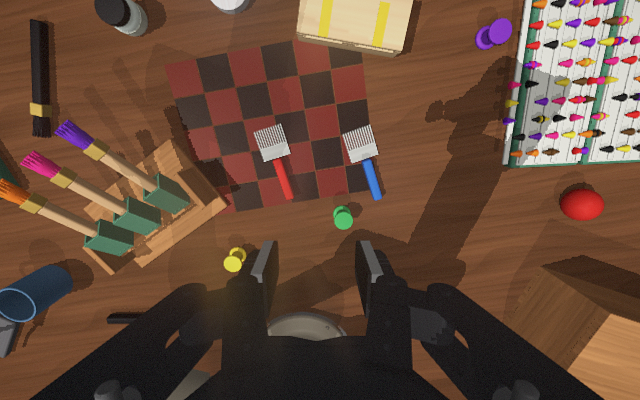

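```bash
python3 -m pendant '.05 .02 0 0;.05 .02 0 0;.05 .02 0 0;0 0 0 0;0 0 0 0' >/dev/null
python3 - <<'E'
from h import *
show()
c=snap('wrist','w10'); im=c['color']; hsv=cv2.cvtColor(im,cv2.COLOR_RGB2HSV)
# handles: generic component + yellow stripes
def comps(m,z,amin,tag):
    k,lab,stt,cen=cv2.connectedComponentsWithStats(m.astype(np.uint8))
    for i in range(1,k):
        if stt[i,4]<amin: continue
        ys,xs=np.nonzero(lab==i); pts=np.array([ray(c,a,b,z)[:2] for a,b in zip(xs,ys)],np.float32)
        r=cv2.minAreaRect(pts); bx=cv2.boxPoints(r); e0,e1=bx[1]-bx[0],bx[2]-bx[1]; L=e0 if np.linalg.norm(e0)>np.linalg.norm(e1) else e1
        print(tag,cen[i].round(),stt[i,4],'ctr',np.round(r[0],1),'size',np.round(r[1],1),'ang',round((np.degrees(np.arctan2(L[1],L[0]))+90)%180-90,1))
h,s,v=hsv[...,0].astype(int),hsv[...,1],hsv[...,2]
comps((h>22)&(h<32)&(s>140)&(v>150),57,60,'yellow')
comps(((h<5)|(h>175))&(s>200)&(v>140),24,100,'red')
comps((h>102)&(h<116)&(s>170)&(v>90),24,100,'blue')
print('stripe px sample',hsv[max(0,int(proj(c,[688,-175,57])[1])),int(proj(c,[688,-175,57])[0])], proj(c,[682,-219,57]))
for q in ['comb_red','comb_blue','comb_block']:
    print(q,[(np.round(k['at']).astype(int).tolist(),round(k['p'],2)) for k in models.boxes_of('wrist',q)[:2]])
u,w=proj(c,[682,-219,57]).astype(int); i=im[max(0,w-80):w+80,max(0,u-105):u+105,::-1]; print('crop org',max(0,u-105),max(0,w-80)); cv2.imwrite('pics/w10c.png',cv2.resize(i,None,fx=3.5,fy=3.5,interpolation=cv2.INTER_CUBIC))
E
```

```text
t 41.52 tcp [ 616.6 -203.1  419.8] xdir [ 0.985 -0.172 -0.   ] z [-0.  0. -1.] q6 1.25 F [-0.8  0.4  0.3] w 0.501 gf 0.0
yellow [582.  96.] 62 ctr [ 644.6 -662.2] size [10.5 21.1] ang -83.8
yellow [289. 114.] 331 ctr [ 701.4 -170.9] size [15.1 61.5] ang -18.9
yellow [340. 122.] 325 ctr [ 673.2 -254.1] size [15.1 61.5] ang -18.6
red [538. 273.] 408 ctr [ 286. -632.] size [71.6 55.5] ang 53.8
stripe px sample [ 24 130 220] [318.84741379 120.58997557]
comb_red [([507, -41, 9], 0.85)]
comb_blue [([471, -214, 3], 0.95)]
comb_block [([699, -215, 59], 0.83)]
crop org 213 40
```

View pics/w10c.png

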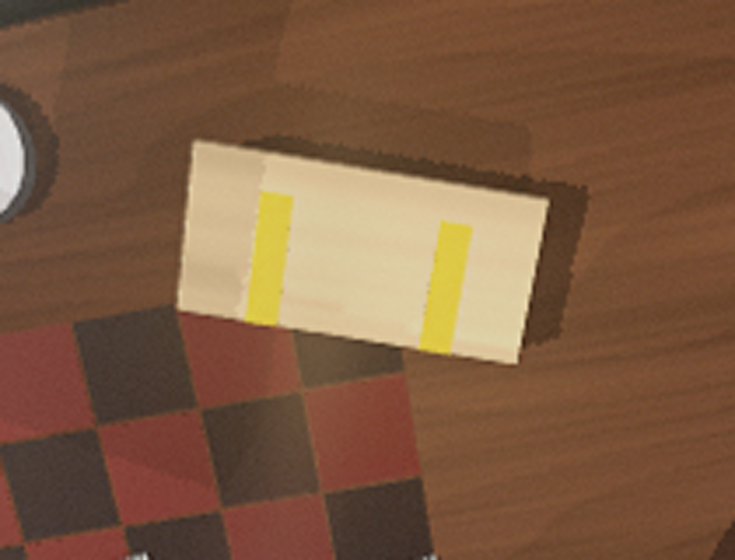

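```bash
python3 -m pendant '-.0447 -.0133 .0175 0;-.0447 -.0133 .0175 0;-.0447 -.0133 .0175 0;-.0447 -.0133 .0175 0;0 0 0 0;0 0 0 0' >/dev/null
cat >> h.py <<'E'
def rects(c,m,z,amin,tag):
    k,lab,stt,cen=cv2.connectedComponentsWithStats(m.astype(np.uint8))
    for i in range(1,k):
        if stt[i,4]<amin: continue
        ys,xs=np.nonzero(lab==i); pts=np.array([ray(c,a,b,z)[:2] for a,b in zip(xs,ys)],np.float32)
        r=cv2.minAreaRect(pts); bx=cv2.boxPoints(r); e0,e1=bx[1]-bx[0],bx[2]-bx[1]; L=e0 if np.linalg.norm(e0)>np.linalg.norm(e1) else e1
        print(tag,cen[i].round(),stt[i,4],'ctr',np.round(r[0],1),'size',np.round(r[1],1),'ang',round((np.degrees(np.arctan2(L[1],L[0]))+90)%180-90,1))
def handles(c):
    im=c['color'].astype(int); r,g,b=im[...,0],im[...,1],im[...,2]
    rects(c,(r>185)&(g<70)&(b<70),24,100,'red'); rects(c,(b>130)&(r<90)&(b-g>40),24,100,'blue')
E
python3 - <<'E'
from h import *
show()
i=cv2.imread('pics/w9.png')[:,:,::-1]; print('red px',i[180,283],i[170,279],i[175,281],'tile',i[160,230])
c=snap('wrist','w11'); handles(c)
im=c['color'].astype(int); rects(c,(im.min(2)>165)&(np.ptp(im,axis=2)<35),5,150,'white')
for q in ['comb_red','comb_blue','comb_red_tip','comb_blue_tip']:
    print(q,[(np.round(k['at']).astype(int).tolist(),round(k['p'],2)) for k in models.boxes_of('wrist',q)[:2]])
E
```

```text
t 42.48 tcp [ 455.4 -123.   354. ] xdir [ 0.985 -0.172  0.003] z [ 0.003 -0.002 -1.   ] q6 1.23 F [-1.  -0.8 -0.3] w 0.5 gf 0.0
red px [212  67  57] [218  70  61] [214  66  58] tile [143  71  64]
red [621. 206.] 861 ctr [ 287.5 -640.8] size [67.3 51.9] ang 80.1
blue [374. 174.] 516 ctr [ 417.7 -217.9] size [83.2 18.5] ang 9.8
white [548.  29.] 431 ctr [ 592.9 -510.4] size [11.1 82.4] ang -6.9
white [593.  76.] 8300 ctr [ 504.7 -586. ] size [127.5 236.9] ang -6.8
white [532. 132.] 201 ctr [ 441.4 -493.7] size [ 7.5 77.9] ang -7.1
white [261. 136.] 784 ctr [519.  -37.6] size [59.3 55. ] ang 6.9
white [362. 136.] 846 ctr [ 487.5 -206.8] size [59.  55.2] ang 9.8
white [633. 140.] 361 ctr [ 399.4 -662.7] size [52.3 24.9] ang 7.7
comb_red [([498, -41, 4], 0.87)]
comb_blue [([469, -212, 4], 0.66), ([505, 264, 112], 0.15)]
comb_red_tip [([498, -44, 4], 0.87)]
comb_blue_tip [([468, -214, 5], 0.85), ([658, -221, 52], 0.7)]
```

```bash
sed -i 's/(r>185)&(g<70)&(b<70)/(r>180)\&(g<90)\&(b<80)\&(r-g>115)/' h.py
python3 - <<'E'
from h import *
c=snap('wrist'); handles(c)
E
```

```text
red [273. 174.] 423 ctr [447.6 -46.6] size [82.  15.4] ang 7.4
red [621. 206.] 907 ctr [ 287.7 -637.1] size [56.3 63.7] ang -81.4
blue [375. 174.] 520 ctr [ 417.8 -217.9] size [83.5 18.5] ang 9.8
```

Run:
```python
from h import *
togo([475.4,-43.0,6],[.992,.127,0])
```

```text
tool shift m [ 0.0056 -0.0824  0.3466]
yaw to -0.3
```

```bash
python3 -m pendant '.0056 -.0424 .04 0;0 -.04 .04 0;0 0 .05 -.15;0 0 .05 -.15;0 0 .05 0;0 0 .04 0;0 0 .03 0;0 0 0 0;0 0 0 0' 0.5 60
python3 - <<'E'
from h import *
show(); togo([475.4,-43.0,6],[.992,.127,0]); c=snap('wrist'); handles(c)
E
```

```text
time_s: 43.9
eef_pos: [475.7, -42.9, 53.7]
ee_rot: [0.0, 0.998, 0.064, 0.001]
force: [-0.1, -1.4, 0.3]
grip_width: 0.5
grip_force: 0.0
t 43.9 tcp [475.7 -42.9  53.7] xdir [0.992 0.127 0.002] z [ 0.002 -0.001 -1.   ] q6 1.11 F [-0.1 -1.4  0.3] w 0.5 gf 0.0
tool shift m [-0.0004 -0.      0.0477]
yaw to -0.0
red [326. 299.] 114 ctr [431.8 -55.6] size [41.8  2.2] ang 7.8
blue [533. 307.] 2842 ctr [ 434.  -205.9] size [71.4 31.5] ang 10.0
```

```bash
python3 -m pendant '0 0 .0177 0;0 0 .02 0;0 0 .01 0;0 0 0 0' >/dev/null; python3 -m pendant '0 0 0 0;0 0 0 0;0 0 0 0;0 0 0 0' 0 100;  python3 -m pendant '0 0 -.02 0;0 0 -.04 0;0 0 -.03 0;0 0 0 0;0 0 0 0'
python3 - <<'E'
from h import *
show(); c=snap('wrist','w12'); im=c['color'].astype(int); rects(c,(im.min(2)>165)&(np.ptp(im,axis=2)<35),95,800,'white@95')
s,p,M=st(); g=M[:,0]
m=np.array([672.3,-161.0]); xb=np.array([.947,-.321])
# comb origin = tcp - 28*x ; tip at +102.5 => tip 10mm before mouth
T=m-(10+74.5)*xb; togo([*T,p[2]],[.947,-.321,0])
E
```

```text
time_s: 44.95
eef_pos: [475.5, -42.9, 6.0]
ee_rot: [0.0, 0.998, 0.064, 0.001]
force: [-2.0, 1.2, 7.3]
grip_width: 0.184
grip_force: 98.6
time_s: 45.58
eef_pos: [474.3, -42.5, 94.1]
ee_rot: [-0.0, 0.998, 0.064, -0.001]
force: [-0.2, -0.0, -1.7]
grip_width: 0.184
grip_force: 97.8
t 45.58 tcp [474.3 -42.5  94.1] xdir [ 0.992  0.127 -0.001] z [-0.001  0.    -1.   ] q6 1.11 F [-0.2 -0.  -1.7] w 0.184 gf 97.8
white@95 [316. 179.] 9292 ctr [519.4 -36.9] size [57.8 54.4] ang 7.3
white@95 [504. 216.] 2844 ctr [ 512.1 -138.3] size [36.2 33.5] ang 9.9
tool shift m [ 0.1055  0.1056 -0.0003]
yaw to 0.454
```

```bash
python3 -m pendant '.0264 .0264 0 0;.0264 .0264 0 0;.0264 .0264 0 0;.0263 .0264 0 0;0 0 0 .1513;0 0 0 .1513;0 0 0 .1513;0 0 .0248 0;0 0 .0248 0;0 0 0 0'
python3 - <<'E'
from h import *
c=snap('wrist','w13'); im=c['color'].astype(int); rects(c,(im.min(2)>165)&(np.ptp(im,axis=2)<35),44,800,'white@44')
hsv=cv2.cvtColor(c['color'],cv2.COLOR_RGB2HSV);h,s,v=[hsv[...,i].astype(int) for i in range(3)]
rects(c,(h>22)&(h<32)&(s>140)&(v>150),57,100,'yellow')
show()
s,p,M=st(); m=np.array([672.3,-161.0]); xb=np.array([.947,-.321])
T=m-84.5*xb; togo([*T,45],[*xb,0])
E
```

```text
time_s: 46.88
eef_pos: [591.4, -133.4, 42.4]
ee_rot: [-0.001, 0.987, -0.163, -0.003]
force: [0.5, -0.3, -0.9]
grip_width: 0.179
grip_force: 97.9
white@44 [18. 20.] 1593 ctr [739.6 -48.2] size [17.4 24.7] ang -37.2
white@44 [278. 176.] 2248 ctr [ 640.1 -131. ] size [17.5 57.1] ang -18.8
white@44 [327. 158.] 2231 ctr [ 640.8 -155.2] size [25.5 40.3] ang -18.7
yellow [316.  43.] 3480 ctr [ 687.8 -166.3] size [15.8 31.5] ang -18.7
yellow [534.  44.] 2698 ctr [ 659.6 -249. ] size [15.7 31.9] ang -18.7
t 46.92 tcp [ 592.3 -133.8   44.1] xdir [ 0.947 -0.321 -0.003] z [-0.003  0.001 -1.   ] q6 1.48 F [ 0.2 -0.3 -0.5] w 0.186 gf 97.9
tool shift m [-0.      0.0001 -0.0009]
yaw to 0.0
```

```bash
python3 -m pendant '.012 0 0 0;.012 0 0 0;0 0 0 0'; python3 -m pendant '.012 0 0 0;.012 0 0 0;.012 0 0 0;0 0 0 0'; python3 -m pendant '.004 0 0 0;0 0 0 0';python3 -m pendant '.002 0 0 0;.002 0 0 0;0 0 0 0'
```

```text
time_s: 47.3
eef_pos: [616.3, -142.0, 46.0]
ee_rot: [0.0, 0.987, -0.163, 0.001]
force: [0.5, -0.1, -1.8]
grip_width: 0.185
grip_force: 98.0
time_s: 47.8
eef_pos: [649.8, -153.3, 45.5]
ee_rot: [0.0, 0.987, -0.163, 0.0]
force: [0.4, -0.3, -0.3]
grip_width: 0.183
grip_force: 98.0
time_s: 48.05
eef_pos: [653.4, -154.5, 45.4]
ee_rot: [0.0, 0.987, -0.163, 0.0]
force: [0.6, -0.4, -1.7]
grip_width: 0.187
grip_force: 98.0
time_s: 48.42
eef_pos: [657.4, -155.9, 45.3]
ee_rot: [0.0, 0.987, -0.163, 0.0]
force: [-0.4, 0.6, -1.9]
grip_width: 0.183
grip_force: 98.0
```

```bash
python3 -m pendant '.002 0 0 0;0 0 0 0';python3 -m pendant '.002 0 0 0;0 0 0 0';python3 -m pendant '.002 0 0 0;0 0 0 0'
```

```text
time_s: 48.68
eef_pos: [659.0, -156.4, 45.2]
ee_rot: [-0.0, 0.987, -0.163, -0.0]
force: [-2.0, 0.4, -0.1]
grip_width: 0.182
grip_force: 98.2
time_s: 48.92
eef_pos: [659.0, -156.4, 45.1]
ee_rot: [-0.0, 0.987, -0.162, -0.003]
force: [-13.8, 3.7, 6.0]
grip_width: 0.184
grip_force: 99.2
time_s: 49.18
eef_pos: [659.1, -156.4, 45.1]
ee_rot: [-0.001, 0.987, -0.162, -0.006]
force: [-26.5, 7.5, 12.9]
grip_width: 0.185
grip_force: 100.1
```

```bash
python3 -m pendant '-.005 0 0 0;0 0 .004 0;.004 0 0 0;0 0 0 0'; python3 -m pendant '0 0 0 0;0 0 0 0;0 0 0 0;0 0 -.02 0;0 0 -.04 0;0 0 -.05 0;-.02 0 -.05 0;-.03 0 -.05 0;0 0 -.05 0;0 0 0 0' 0.5 40
python3 - <<'E'
from h import *
show(); c=snap('wrist','w14'); handles(c)
im=c['color'].astype(int); r,g,b=im[...,0],im[...,1],im[...,2]
rects(c,(r>170)&(g<90)&(b<80)&(r-g>100),59,100,'red@59')
rects(c,(im.min(2)>165)&(np.ptp(im,axis=2)<35),40,100,'white@40')
s,p,M=st(); print('comb expect handle ctr', (np.array([672.3,-161])-42.5*np.array([.947,-.321])).round(1))
E
```

```text
time_s: 49.68
eef_pos: [659.0, -156.4, 41.1]
ee_rot: [-0.001, 0.987, -0.162, -0.005]
force: [-23.2, 6.6, 13.1]
grip_width: 0.182
grip_force: 99.8
time_s: 50.92
eef_pos: [615.7, -142.0, 307.9]
ee_rot: [0.002, 0.987, -0.163, 0.006]
force: [0.5, 0.1, -0.5]
grip_width: 0.499
grip_force: 0.0
t 50.92 tcp [ 615.7 -142.   307.9] xdir [ 0.947 -0.321  0.012] z [ 0.011 -0.005 -1.   ] q6 1.49 F [ 0.5  0.1 -0.5] w 0.499 gf 0.0
red [315. 161.] 573 ctr [ 627.7 -145.1] size [14.1 86.5] ang -18.7
blue [395. 261.] 372 ctr [ 419.  -218.9] size [82.7 16.6] ang 10.3
red@59 [316. 159.] 609 ctr [ 633.  -147.1] size [15.1 80.8] ang -18.4
white@40 [11.  5.] 146 ctr [940. 152.] size [11.3 49.8] ang -87.1
white@40 [51. 55.] 3077 ctr [878.9 156.8] size [ 88.5 170.4] ang -87.1
white@40 [166.  19.] 1841 ctr [849.2 -37.5] size [178.7  60.2] ang 71.3
white@40 [604. 124.] 8561 ctr [ 540.9 -554.4] size [111.3 279.2] ang -6.7
white@40 [590.  56.] 207 ctr [ 646.4 -534.7] size [16.7 22.9] ang -3.8
white@40 [198.  87.] 1940 ctr [775.8 -27.3] size [63.7 65.1] ang -26.6
white@40 [552. 205.] 274 ctr [ 449.5 -467.2] size [ 8.9 71.3] ang -5.6
white@40 [378. 228.] 591 ctr [ 503.9 -203.6] size [54.9 49.6] ang 9.9
comb expect handle ctr [ 632.1 -147.4]
```

Run:
```python
from h import *
togo([445.3,-213.3,50],[.9863,.165,0])
```

```text
tool shift m [-0.1397  0.1221  0.2537]
yaw to -0.493
```

```bash
python3 -m pendant '-.035 .0305 0 0;-.035 .0305 0 0;-.035 .0305 0 0;-.035 .0305 0 0;0 0 .05 -.164;0 0 .05 -.164;0 0 .05 -.164;0 0 .05 0;0 0 .04 0;0 0 0 0' 0.5 60
python3 - <<'E'
from h import *
show(); c=snap('wrist'); im=c['color'].astype(int); rects(c,(im.min(2)>165)&(np.ptp(im,axis=2)<35),5,500,'white@5'); togo([445.3,-213.3,6],[.9863,.165,0])
E
```

```text
time_s: 52.22
eef_pos: [441.6, -211.1, 59.2]
ee_rot: [-0.002, 0.997, 0.082, -0.002]
force: [-0.2, -0.2, -0.0]
grip_width: 0.499
grip_force: 0.0
t 52.23 tcp [ 441.6 -211.1   59.2] xdir [ 0.986  0.164 -0.004] z [-0.004  0.003 -1.   ] q6 0.72 F [-0.2 -0.2 -0. ] w 0.499 gf 0.0
white@5 [321. 160.] 5520 ctr [ 488.2 -207.1] size [59.6 55.5] ang 9.6
tool shift m [0.0023 0.0018 0.0552]
yaw to -0.0
```

```bash
python3 -m pendant '.002 .0025 .02 0;0 0 .02 0;0 0 .013 0;0 0 0 0' >/dev/null; python3 -m pendant '0 0 0 0;0 0 0 0;0 0 0 0;0 0 0 0' 0 100;  python3 -m pendant '0 0 -.02 0;0 0 -.04 0;0 0 -.03 0;0 0 0 0;0 0 0 0'
python3 - <<'E'
from h import *
show(); c=snap('wrist','w15'); im=c['color'].astype(int); rects(c,(im.min(2)>165)&(np.ptp(im,axis=2)<35),95,800,'white@95')
m=np.array([644.1,-244.2]); xb=np.array([.947,-.321]); s,p,M=st()
T=m-84.5*xb; togo([*T,p[2]],[*xb,0])
E
```

```text
time_s: 53.28
eef_pos: [445.9, -214.6, 9.6]
ee_rot: [0.001, 0.997, 0.083, 0.001]
force: [-1.3, 2.2, 7.3]
grip_width: 0.174
grip_force: 98.8
time_s: 53.9
eef_pos: [444.9, -213.8, 97.5]
ee_rot: [-0.0, 0.997, 0.083, -0.001]
force: [0.0, -0.1, -1.4]
grip_width: 0.177
grip_force: 98.1
t 53.9 tcp [ 444.9 -213.8   97.5] xdir [ 0.986  0.165 -0.001] z [-0.001  0.001 -1.   ] q6 0.72 F [ 0.  -0.1 -1.4] w 0.177 gf 98.1
white@95 [315. 185.] 9361 ctr [ 477.5 -208.5] size [79.5 54.4] ang 9.6
tool shift m [ 0.1172  0.0229 -0.0002]
yaw to 0.492
```

```bash
python3 -m pendant '.0293 .0057 0 0;.0293 .0057 0 0;.0293 .0057 0 0;.0293 .0058 0 0;0 0 0 .164;0 0 0 .164;0 0 0 .164;0 0 .0248 0;0 0 .0248 0;0 0 0 0'
python3 - <<'E'
from h import *
c=snap('wrist','w16'); im=c['color'].astype(int); rects(c,(im.min(2)>165)&(np.ptp(im,axis=2)<35),44,800,'white@44')
hsv=cv2.cvtColor(c['color'],cv2.COLOR_RGB2HSV);h,s,v=[hsv[...,i].astype(int) for i in range(3)]
rects(c,(h>22)&(h<32)&(s>140)&(v>150),57,100,'yellow')
show()
m=np.array([644.1,-244.2]); xb=np.array([.947,-.321])
T=m-84.5*xb; togo([*T,48],[*xb,0])
E
```

```text
time_s: 55.2
eef_pos: [563.2, -216.6, 45.8]
ee_rot: [-0.001, 0.987, -0.163, -0.003]
force: [-0.4, 0.5, -1.8]
grip_width: 0.178
grip_force: 98.1
white@44 [279. 180.] 2293 ctr [ 610.6 -213. ] size [16.3 57.7] ang -18.7
white@44 [339. 159.] 1109 ctr [ 609.9 -244.4] size [12.  38.8] ang -19.1
yellow [105.  44.] 3416 ctr [ 688.2 -166.9] size [15.7 32.8] ang -18.8
yellow [317.  44.] 3438 ctr [ 660.  -249.7] size [15.7 33.2] ang -18.8
t 55.25 tcp [ 564.2 -217.2   47.6] xdir [ 0.947 -0.321 -0.003] z [-0.002  0.001 -1.   ] q6 1.34 F [ 0.1 -0.2 -1.7] w 0.185 gf 98.1
tool shift m [-0.0001 -0.0001 -0.0004]
yaw to 0.0
```

```bash
python3 -m pendant '.012 0 0 0;.012 0 0 0;0 0 0 0'; python3 -m pendant '.012 0 0 0;.012 0 0 0;.012 0 0 0;0 0 0 0'; python3 -m pendant '.004 0 0 0;.004 0 0 0;0 0 0 0';python3 -m pendant '.003 0 0 0;0 0 0 0';python3 -m pendant '.002 0 0 0;0 0 0 0'
```

```text
time_s: 55.62
eef_pos: [588.1, -225.5, 49.4]
ee_rot: [0.0, 0.987, -0.163, 0.001]
force: [-0.2, -0.3, -2.2]
grip_width: 0.18
grip_force: 98.1
time_s: 56.12
eef_pos: [621.6, -236.7, 48.9]
ee_rot: [0.0, 0.987, -0.163, 0.0]
force: [-0.6, 0.9, -2.2]
grip_width: 0.178
grip_force: 98.1
time_s: 56.5
eef_pos: [629.2, -239.3, 48.7]
ee_rot: [0.0, 0.987, -0.163, 0.0]
force: [0.2, -0.6, -1.5]
grip_width: 0.181
grip_force: 98.1
time_s: 56.75
eef_pos: [632.0, -240.3, 48.6]
ee_rot: [0.0, 0.987, -0.163, -0.0]
force: [0.3, 0.2, -1.4]
grip_width: 0.18
grip_force: 98.1
time_s: 57.0
eef_pos: [632.3, -240.4, 48.5]
ee_rot: [-0.001, 0.987, -0.163, -0.002]
force: [-9.9, 3.0, 3.8]
grip_width: 0.176
grip_force: 98.9
```

```bash
python3 -m pendant '.002 0 0 0;0 0 0 0'; python3 -m pendant '-.005 0 0 0;0 0 .004 0;.004 0 0 0;0 0 0 0'; python3 -m pendant '0 0 0 0;0 0 0 0;0 0 0 0;0 0 -.02 0;0 0 -.04 0;0 0 -.05 0;-.02 0 -.05 0;-.03 0 -.05 0;-.03 0 -.05 0;0 0 0 0' 0.5 40
python3 - <<'E'
from h import *
show(); c=snap('wrist','w17'); im=c['color'].astype(int); r,g,b=im[...,0],im[...,1],im[...,2]
rects(c,(r>170)&(g<90)&(b<80)&(r-g>100),59,100,'red@59'); rects(c,(b>130)&(r<90)&(b-g>40),59,100,'blue@59')
xb=np.array([.947,-.321])
for m in ([672.3,-161],[644.1,-244.2]): print('expect',np.array(m)-42.5*xb)
for a in('scene','top'):
    snap(a,a+'9')
    for q in ('cement_jar','brush_pink','brush_purple','brush_orange'): print(a,q,[(np.round(k['at']).astype(int).tolist(),round(k['p'],2)) for k in models.boxes_of(a,q)[:3]])
E
```

```text
time_s: 57.25
eef_pos: [632.4, -240.3, 48.4]
ee_rot: [-0.001, 0.987, -0.162, -0.005]
force: [-20.5, 6.8, 9.1]
grip_width: 0.185
grip_force: 99.8
time_s: 57.75
eef_pos: [632.3, -240.4, 44.7]
ee_rot: [-0.001, 0.987, -0.162, -0.004]
force: [-19.4, 6.0, 11.6]
grip_width: 0.18
grip_force: 99.8
time_s: 59.0
eef_pos: [559.2, -215.8, 311.5]
ee_rot: [0.002, 0.987, -0.163, 0.005]
force: [0.1, 0.3, -0.7]
grip_width: 0.498
grip_force: 0.0
t 59.0 tcp [ 559.2 -215.8  311.5] xdir [ 0.947 -0.321  0.012] z [ 0.01  -0.006 -1.   ] q6 1.33 F [ 0.1  0.3 -0.7] w 0.498 gf 0.0
red@59 [578.  32.] 108 ctr [ 622.7 -581.7] size [ 9.3 20.4] ang -87.4
red@59 [252. 138.] 637 ctr [ 632.5 -147.7] size [14.7 80.7] ang -18.8
red@59 [609. 246.] 777 ctr [ 306.9 -607.3] size [58.7 42.1] ang 71.2
blue@59 [316. 149.] 429 ctr [ 603.8 -230.3] size [15.6 82.2] ang -18.4
expect [ 632.0525 -147.3575]
expect [ 603.8525 -230.5575]
scene cement_jar [([785, 159, 42], 0.92)]
scene brush_pink [([707, 349, 18], 0.97), ([173, 325, 18], 0.84), ([534, 268, 127], 0.65)]
scene brush_purple [([567, 199, 124], 0.68), ([533, 271, 123], 0.23)]
scene brush_orange [([505, 339, 128], 0.84)]
top cement_jar [([755, 161, 61], 0.66)]
top brush_pink [([517, 273, 132], 0.85), ([178, 356, 14], 0.65), ([685, 357, 20], 0.6)]
top brush_purple [([554, 205, 123], 0.72), ([516, 267, 130], 0.53)]
top brush_orange [([485, 336, 126], 0.65)]
```

View pics/scene9.png

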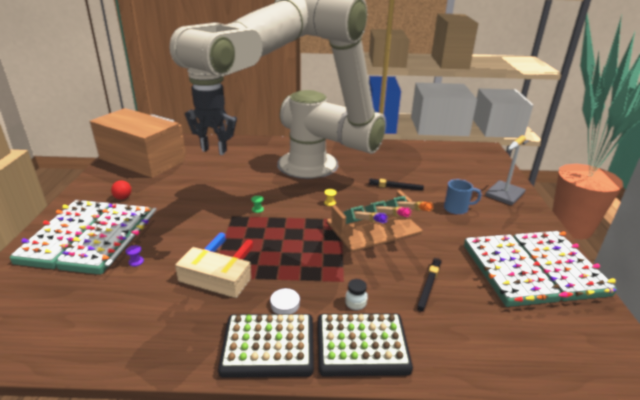

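The final picture shows both combs in the block with handles at (215,245) and (240,255). The bristles are up in the pots at (381,217), (404,212) and (428,206), and the jar stands at (357,294).

```bash
python3 -c "
from rig import ctrl
print(ctrl.finish_job())"
```

```text
the job is handed in; nothing more can be done
None
```

I handed the job in after 59 s on the robot's clock, well inside the 210 s limit: all three brushes are handle-down on their pot floors, both combs are fully home in separate slots, and the cement jar is still upright.

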